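Prove the belt trip, then hold the belt tensioner back

TASK

Get the purge-pump drive ready for a new belt: press the test button on the belt-break trip box so that its lever drops, then lift the lever all the way back up so that it stays by itself. Then push the drive's sprung tensioner arm back well past its ratchet click, until the pawl has dropped off the tooth, and finish with the fingers still holding it there against its spring so that a colleague can slip the belt on. Leave the loose things lying about where they are.

Things in the scene. Friction and masses are not known exactly. Their poses are not given: they have to be found in the camera images.
- trip: belt-break trip box, fixed: white box 90 (x) x 120 (y) x 85 mm high with a green foot; origin at the centre of its underside, z up. The test button is on its top, the drop lever on the outside of its -y side. Its yaw varies
- test_button (a joint): travel of the test button, m: 0 out, 0.007 fully in; sprung, about 1.3 N at first and 4.3 N fully in, comes back by itself. The lever is let go only in the last third of the travel, so press it fully home (a stop at 5 to 6 N is right)
- button_top (a point): centre of the top of the black round test button (26 mm across, stands 12 mm above the box's top); pressed straight down
- trip_lever (a joint): angle of the drop lever, rad: 0 up (leaning 0.105 rad past upright to the box's +x, resting on a stop; it stays there by its own weight), 1.6 dropped (almost level, pointing to the box's -x). It moves freely, falls by gravity alone, and falls again if let go more than about 0.1 rad from 0
- lever_bar (a point): centre of the lever's grip: a round black cross bar 12 mm in diameter, 28 mm long along the box's y axis, at the lever's end, 80 mm from the pivot; the stalk is 10 x 8 mm. Dropped, it is about 66 mm above the table, in front (-x) of the box, in free space; up, about 140 mm. It can be pinched by its two ends from above and carried along the arc
- lever_pivot (a point): the lever's hinge point, in the plane of the lever; hinge along the box's y axis, 60 mm above the table. The bar lies at pivot + 80 mm * (-sin a, 0, cos a) in the box's axes, with a = joint - 0.105
- drive: belt drive, fixed: grey base plate 200 (x) x 240 (y) x 12 mm with two pulleys without a belt (tops 48 mm above the table) and the tensioner; origin at the centre of its underside, z up. Its yaw varies
- tensioner (a joint): angle of the tensioner arm, rad: 0 at rest; grows clockwise seen from above, the post moving to the drive's +x; 0.65 end stop. The pawl meets the tooth at 0.26, is highest at 0.36, has dropped off (the click) by 0.46. It does not lock: let go, the arm springs back to 0. At the post the spring takes about 5 N at rest, 10 N at 0.5, some 3 N more while the pawl climbs
- post_top (a point): top centre of the upright steel post at the tensioner arm's free end: 14 mm in diameter, its top 86 mm above the table; the post stands free above the black idler roller (32 mm across, roller's top 47 mm above the table). It can be pushed, or pinched from above. It turns with the arm, at 120 mm from the pivot
- tensioner_pivot (a point): the tensioner arm's hinge point (vertical axis), 24 mm above the table. At joint value q the post stands at pivot + 120 mm * (sin q, cos q) in the drive's x, y axes
- lock_pin: loose bystander: steel pin 12 mm in diameter, 45 mm tall, with a wider head, standing on the drive's plate; origin at its foot
- vial: loose bystander: capped jar, 36 mm across, 62 mm tall, between the two units
- spare_idler: loose bystander: black ring 56 mm across, 20 mm high, behind the two units
- screwdriver: loose bystander: screwdriver 170 mm long, lying between the two units on the robot's side; origin under its middle
- tweezers: loose bystander: dark tweezers 120 mm long, 4 mm high; origin under their middle
- pan_tin: loose bystander: aluminium tin 64 mm across, 22 mm high
- mouse: loose bystander: black computer mouse 100 x 60 x 24 mm
Not all that is in view belongs to the job. What is shaped like the trip but purple is not meant.

How it is judged:
By the outcome, as a careful person would: the job done as asked, in the order asked, and still so for the second after the job is handed in, while the arm keeps its last pose, push and grip.
It also fails if it takes over 69 s, if anything falls off the work surface, if the arm or the gripper's body presses on something with over 40 N, if the wrist force passes 120 N, or if a joint passes its speed limit or range.

ROBOT

A 6-joint arm with a two-finger parallel gripper is mounted at the origin on the work surface. World frame = base frame: x ahead of the robot, y to its left, z up, the work surface at z = 0. Lengths are in m, angles in rad, forces in N, time in s.
With the tool pointing down it reaches from about 0.325 to 0.85 m from the base axis. Payload 4.4 kg.
Tool frame: the origin (TCP) lies between the finger pads; the fingertips stand 17 mm ahead of it and the grasp point (between the pads) lies 2 mm behind it; z points along the fingers, y is the line along which they close (so a half turn about z gives the same grasp; the last joint's range is limited). The gripper opens to 94 mm and grips with 3 to 60 N. Pads are 16 mm wide; open, the fingers measure 119 mm over their backs; the gripper's body (75 mm by 177 mm) begins 78 mm behind the grasp point.
Start: joints at [-1.317, 0.207, 1.542, -0, 1.393, -0.15], TCP at [0.226, -0.529, 0.222] pointing down, gripper open.
Joint ranges: [-2.73, 2.73], [-0.86, 2.22], [0.23, 2.46], [-1.11, 4.25], [0.08, 2.63], [-2.82, 2.82]. Speed limits (rad/s): [2.79, 2.79, 3.14, 3.14, 3.14, 3.14].

INTERFACE

Orientations are given as a unit quaternion [x, y, z, w].
In Python, from bench import bot gives the robot as it stands. The module is installed in compiled form; this text tells all that it offers.
- The arm moves only by the tool arm_command, never from a script. Its argument "plan" is a list of rows, each a list of 6 numbers: the shift along the tool's x, y, z in mm, then the turn, a rotation vector about the tool's x, y, z in rad. In form: [[dx, dy, dz, ax, ay, az], ...]. A call has 1 to 5 rows; each row shifts and turns the commanded pose from where the row before left it, along the tool's axes as they then stand; what a row does not reach is not made up. A row lasts 1/12 s, in which the tool goes at most 41.7 mm and 7.16 degrees, less where a joint would pass 70% of its speed; a pose out of reach is approached as far as the arm can. A call with a gripper value outside its range is refused whole. "fingers" is the gripper's target within -1 to 1 (fully open at 1, half-way at 0, shut at -1), set as the call begins (left out, the last holds). The fingers move at their own pace and stop on an object; the grip force is fixed at half the most. Time passes only in rows, so rows that do not move let the fingers close. It gives the time, the measured TCP pose, the force, the opening and the grip force at its end, in the units of the state.
- bot.get_state(): the state, without advancing time (a new reading comes with each control period).
- bot.camera(name): name is "scene" or "top" or "wrist"; returns the picture (384x512x3 uint8, red, green, blue); there is no depth.
- bot.camera_model(name): a dict with "fx", "fy", "cx", "cy" (pixels), "D" ([k1, k2, p1, p2, k3] as OpenCV has them; the pictures are not rectified), "xyz" and "attitude" of the camera in the world; the wrist camera has in their place "hand_eye" (4x4, takes a point from camera to tool coordinates, whose origin is the TCP and whose axes are the flange's). Camera axes: x right, y down, z forward; pixel columns grow to the right and rows downward; lengths in m; the calibration is good to about 2 mm. A picture is of the moment at which its call begins: read the wrist's pose just before it. camera_model takes no time and is no camera call.
- bot.sign_off(): hands the job in; it is judged then, once.
The state is a dict: "clock": time; "qpos": joint angles; "joint_vel": joint speeds; "tau": joint torques, N m; "tool_pos": TCP position; "ee_rot": TCP orientation; "contact_force": force on the tool from outside, world axes, zero at the start; "torque": the same for the moment, N m; "gripper_width": opening from 0.0 (shut) to 1.0 (fully open); "gripper_force": force on a finger pad.
Only numpy, scipy, OpenCV 4.12 (cv2) and the standard library are available. Lean on these libraries where they do the work, as an engineer would, in place of code of your own. Each camera call takes 0.05 s, during which the arm holds its last target. There are 200 camera calls.

## Working session

There is one attempt and no reset: what is moved stays moved. The work goes in short steps, Python scripts to look and compute and a tool call to move; the robot and the scene stay as the last step left them, time stands still between calls to the robot, and variables do not carry over. Pictures are saved under pics/ and viewed, at most 10 in all, crops included, and the job is handed in when it is done.

Besides the shell and the picture viewer there is one more tool, called after ">>>" as name([rows], argument=value, ...), one row to a line, values as JSON. arm_command: Moves the arm, as the interface text tells. Its arguments: {"type":"object","properties":{"plan":{"type":"array"},"fingers":{"type":"number"}},"required":["plan"]}

```bash
mkdir -p pics; python3 - <<'E'
from bench import bot
import cv2,numpy as np
s=bot.get_state();print({k:np.round(v,3) for k,v in s.items()})
for n in("scene","top"):
    cv2.imwrite(f"pics/{n}.png",bot.camera(n)[:,:,::-1]);print(n,bot.camera_model(n))
print(bot.camera_model("wrist"))
a=cv2.imread("pics/scene.png");b=cv2.imread("pics/top.png")
E
```

```text
{'clock': np.float64(0.0), 'qpos': array([-1.317,  0.207,  1.543,  0.   ,  1.393, -0.151]), 'joint_vel': array([ 0.001,  0.   ,  0.001,  0.   , -0.001,  0.001]), 'tau': array([-0.0000e+00, -3.7088e+01, -2.8142e+01,  7.0000e-02,  3.6000e-02,
       -0.0000e+00]), 'tool_pos': array([ 0.226, -0.528,  0.221]), 'ee_rot': array([ 0.98 ,  0.201, -0.   , -0.001]), 'contact_force': array([ 0.125, -0.292, -0.866]), 'torque': array([-0.07 , -0.005,  0.004]), 'gripper_force': np.float64(0.0), 'gripper_width': np.float64(1.0)}
scene {'fx': 361.0898077144879, 'fy': 361.0898077144879, 'cx': 257.6778237103389, 'cy': 192.823395150746, 'D': array([-0.00753424,  0.        ,  0.        ,  0.        ,  0.        ]), 'xyz': array([ 0.91944144, -0.44183245,  0.6923388 ]), 'attitude': array([ 0.86144836,  0.31353055, -0.12803072, -0.37843554])}
top {'fx': 409.131974101507, 'fy': 409.131974101507, 'cx': 253.43561953120332, 'cy': 190.76072058550028, 'D': array([0.01656044, 0.        , 0.        , 0.        , 0.        ]), 'xyz': array([0.44432633, 0.03798309, 1.24510169]), 'attitude': array([-0.69822154,  0.71514779, -0.0202073 ,  0.02533742])}
{'fx': 331.42388583871787, 'fy': 331.42388583871787, 'cx': 253.19474297714876, 'cy': 193.7083395805189, 'D': array([0.00655206, 0.        , 0.        , 0.        , 0.        ]), 'hand_eye': array([[ 2.05770026e-04, -9.64864449e-01, -2.62748078e-01,
         7.53353595e-02],
       [ 9.99999969e-01,  2.34985263e-04, -7.97680694e-05,
         4.53935506e-04],
       [ 1.38707301e-04, -2.62748053e-01,  9.64864468e-01,
        -1.62814629e-01],
       [ 0.00000000e+00,  0.00000000e+00,  0.00000000e+00,
         1.00000000e+00]])}
```

View pics/top.png

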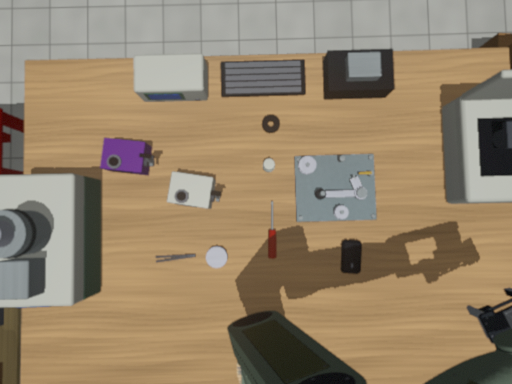

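View pics/scene.png

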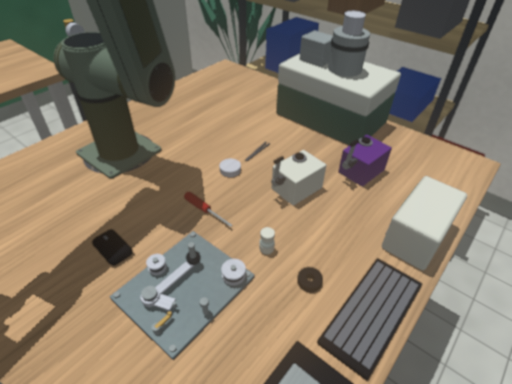

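The top view shows the white trip at (191,190), with its button at (182,196) and its lever on the right at (216,195). A purple decoy is at (125,156). The drive is at (335,188), with its idler and post at (320,193) and the tensioner pivot at (361,193).

Possible trips: white (191,190) top / (300,175) scene; purple decoy (125,156) / (365,160); white-grey plain box (170,78). I choose the white one with the button. Possible posts: the black idler's post (320,193), the lock pin (342,158), the pulleys (307,165) and (342,212). I choose the black idler's post.

```bash
cat > h.py <<'E'
from bench import bot
import cv2,numpy as np
from scipy.spatial.transform import Rotation as R
def cam(n,st=None):
    m=bot.camera_model(n);K=np.array([[m['fx'],0,m['cx']],[0,m['fy'],m['cy']],[0,0,1]])
    if n=='wrist':
        s=st or bot.get_state();T=np.eye(4);T[:3,:3]=R.from_quat(s['ee_rot']).as_matrix();T[:3,3]=s['tool_pos'];T=T@m['hand_eye'];return K,m['D'],T[:3,:3],T[:3,3]
    return K,m['D'],R.from_quat(m['attitude']).as_matrix(),m['xyz']
def ray(c,uv):
    K,D,r,o=c;p=cv2.undistortPoints(np.array([[uv]],float),K,D)[0,0];return o,r@np.array([p[0],p[1],1])
def plane(c,uv,z):
    o,d=ray(c,uv);return o+d*(z-o[2])/d[2]
def proj(c,P):
    K,D,r,o=c;return cv2.projectPoints((np.atleast_2d(P)-o)@r,np.zeros(3),np.zeros(3),K,D)[0][:,0]
E
python3 - <<'E'
import cv2,numpy as np
a=cv2.imread("pics/scene.png");b=cv2.imread("pics/top.png")
z=lambda i,x,y,w,h,f:cv2.resize(i[y:y+h,x:x+w],None,fx=f,fy=f,interpolation=cv2.INTER_CUBIC)
A=z(b,160,165,70,50,5);B=z(b,290,150,90,75,5)
C=z(a,255,135,80,70,4.5);D=z(a,105,225,155,130,3)
W=np.zeros((600,800,3),np.uint8)
for i,(x,y) in ((A,(0,0)),(B,(350,0)),):W[y:y+i.shape[0],x:x+i.shape[1]]=i
cv2.imwrite("pics/c1.png",W[:375])
W=np.zeros((390,825,3),np.uint8)[:,:800]
W[:315,:360]=C[:315,:360];W[:390,335:800]=D;cv2.imwrite("pics/c2.png",W)
E
```

```text
(no output)
```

View pics/c1.png

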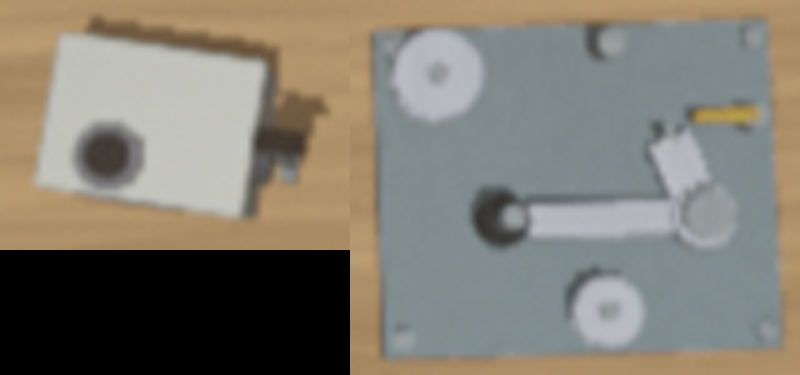

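View pics/c2.png

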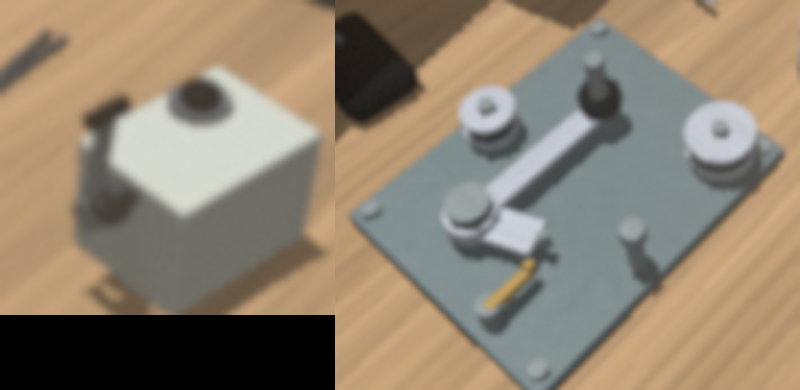

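The crops confirm the choice: a white box with a black button at top (181.6,195.8) / scene (299.4,156.1), and the raised lever's bar at (216.6,193) / (278.6,159.4). The post top is at (322.6,193.4) / (191.3,245), the pivot at (361.2,193), and the lock pin is on the +x side of the drive.

```bash
cat > m.py <<'E'
from h import *
t=cam('top');s=cam('scene')
def tri(a,b):
    o,d=ray(t,a);p,e=ray(s,b);d/=np.linalg.norm(d);e/=np.linalg.norm(e)
    k=np.linalg.lstsq(np.c_[d,-e],p-o,rcond=None)[0];return (o+k[0]*d+p+k[1]*e)/2,np.linalg.norm(o+k[0]*d-p-k[1]*e)
for n,a,b,z in(("btn",(181.6,195.8),(299.4,156.1),.097),("bar",(216.6,193),(278.6,159.4),.14),("post",(322.6,193.4),(191.3,245),.086)):
    print(n,plane(t,a,z).round(4),plane(s,b,z).round(4),*tri(a,b))
C=lambda x,y,x0,y0:(x/5+x0-.4,y/5+y0-.4)
B=[plane(t,C(*p,160,165),.085) for p in((62,33),(268,60),(245,217),(37,183))]
D=[plane(t,C(*p,220,150),.012) for p in((375,32),(765,20),(783,345),(383,357))]
for q in(B,D):
    q=np.array(q)[:,:2];print(q.round(4),q.mean(0));y=q[0]-q[1]+q[3]-q[2];x=q[0]-q[3]+q[1]-q[2]
    print(np.linalg.norm(x)/2,np.linalg.norm(y)/2,np.arctan2(-y[0],y[1]),np.arctan2(x[1],x[0]))
print("piv",plane(t,(361.2,193),.04)) 
E
python3 m.py
```

```text
btn [0.5092 0.2478 0.097 ] [0.5117 0.2457 0.097 ] [0.50962437 0.24847234 0.09432691] 0.0007394165363829061
bar [0.512 0.145 0.14 ] [0.5095 0.1506 0.14  ] [0.51237914 0.14506617 0.1446376 ] 0.00158472821126941
post [ 0.507  -0.1502  0.086 ] [ 0.5083 -0.1502  0.086 ] [ 0.50729415 -0.15002225  0.08500272] 0.0008429486411800289
[[0.5808 0.2765]
 [0.5625 0.1592]
 [0.4734 0.1738]
 [0.4955 0.2916]] [0.52803185 0.2252528 ]
0.08844671307640961 0.1192701074907471 -0.1704738193463666 -0.168891853550082
[[ 0.6266 -0.0814]
 [ 0.6279 -0.3172]
 [ 0.4315 -0.3196]
 [ 0.4299 -0.0802]] [ 0.52898712 -0.19960904]
0.19652638917008772 0.23763955339705753 0.006201482398913464 0.003330528360283897
piv [ 0.50789863 -0.27089541  0.04      ]
```

>>> arm_command([
  [0,0,0,0,0,0.115],
  [0,0,0,0,0,0.115],
  [0,0,0,0,0,0.115],
  [0,0,0,0,0,0.115],
  [0,0,0,0,0,0.114],
], fingers=-1)

```text
clock: 0.52
tool_pos: [0.2258, -0.5283, 0.2218]
ee_rot: [0.996, -0.088, -0.0, -0.001]
contact_force: [-0.1, -1.0, -0.2]
gripper_width: 0.685
gripper_force: 0.0
```

>>> arm_command([
  [7.4,-40.6,0,0,0,0],
  [7.4,-40.6,0,0,0,0],
  [7.4,-40.6,0,0,0,0],
  [7.4,-40.6,0,0,0,0],
  [7.4,-40.6,0,0,0,0],
])

```text
clock: 0.93
tool_pos: [0.2967, -0.3328, 0.2218]
ee_rot: [0.996, -0.085, -0.0, -0.001]
contact_force: [0.5, 0.2, -0.6]
gripper_width: 0.328
gripper_force: 0.0
```

>>> arm_command([
  [7.4,-40.6,0,0,0,0],
  [7.4,-40.6,0,0,0,0],
  [7.4,-40.6,0,0,0,0],
  [7.4,-40.6,0,0,0,0],
  [7.4,-40.6,0,0,0,0],
])

```text
clock: 1.35
tool_pos: [0.3675, -0.1391, 0.2222]
ee_rot: [0.996, -0.085, 0.0, -0.0]
contact_force: [1.2, 0.4, -0.4]
gripper_width: 0.005
gripper_force: 0.0
```

>>> arm_command([
  [7.4,-40.6,0,0,0,0],
  [7.4,-40.6,0,0,0,0],
  [7.4,-40.6,0,0,0,0],
  [7.4,-40.6,0,0,0,0],
  [7.4,-40.6,0,0,0,0],
])

```text
clock: 1.77
tool_pos: [0.4384, 0.0549, 0.2223]
ee_rot: [0.996, -0.085, 0.0, 0.0]
contact_force: [0.0, 0.5, -1.2]
gripper_width: 0.004
gripper_force: 0.0
```

>>> arm_command([
  [7.4,-40.6,0,0,0,0],
  [7.4,-40.6,0,0,0,0],
  [7.4,-40.6,0,0,0,0],
  [7.4,-40.6,0,0,0,0],
  [7.4,-38,0,0,0,0],
])

```text
clock: 2.18
tool_pos: [0.5087, 0.2463, 0.2219]
ee_rot: [0.996, -0.085, -0.0, 0.0]
contact_force: [0.9, -0.8, -0.0]
gripper_width: 0.002
gripper_force: 0.0
```

```bash
python3 - <<'E'
from h import *
s=bot.get_state();i=bot.camera('wrist')[:,:,::-1].copy();c=cam('wrist',s)
print(s['tool_pos'],s['ee_rot'])
for P in([.5095,.2475,.097],[.5118,.1455,.14],[.4246,.1606,.066]):
    u=proj(c,P)[0];print(u);cv2.drawMarker(i,(int(u[0]),int(u[1])),(0,0,255),0,8)
cv2.imwrite('pics/w1.png',i)
E
```

```text
[0.50870921 0.24629585 0.22185761] [ 9.96421665e-01 -8.45203233e-02 -4.03109684e-04  1.31340431e-04]
[250.64959987 190.16527318]
[382.71764108 179.70777544]
[346.96857938 246.78389693]
```

View pics/w1.png

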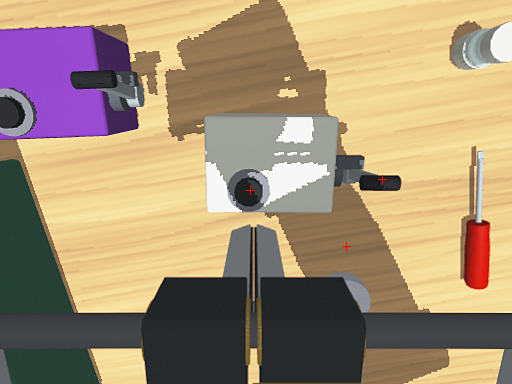

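The wrist view confirms the white trip. The button is at (248,190), about 2 px from the prediction, and the raised bar is at about (380,183).

>>> arm_command([
  [0,0,35,0,0,0],
  [0,0,35,0,0,0],
  [0,0,25,0,0,0],
  [0,0,8,0,0,0],
  [0,0,4,0,0,0],
])

```text
clock: 2.65
tool_pos: [0.5066, 0.2431, 0.113]
ee_rot: [0.996, -0.085, -0.003, 0.001]
contact_force: [-0.9, -0.6, 1.9]
gripper_width: 0.001
gripper_force: 0.8
```

>>> arm_command([
  [0,0,2,0,0,0],
  [0,0,1,0,0,0],
  [0,0,1,0,0,0],
  [0,0,1,0,0,0],
  [0,0,0,0,0,0],
])

```text
clock: 3.07
tool_pos: [0.5104, 0.2441, 0.112]
ee_rot: [0.996, -0.085, 0.002, -0.001]
contact_force: [1.0, -0.4, 2.4]
gripper_width: 0.008
gripper_force: 1.0
```

>>> arm_command([
  [0,0,2,0,0,0],
  [0,0,1,0,0,0],
  [0,0,1,0,0,0],
  [0,0,0,0,0,0],
])

```text
clock: 3.4
tool_pos: [0.5103, 0.2442, 0.1073]
ee_rot: [0.996, -0.085, 0.002, -0.001]
contact_force: [2.0, 0.3, 4.4]
gripper_width: 0.01
gripper_force: 2.0
```

>>> arm_command([
  [0,0,1,0,0,0],
  [0,0,1,0,0,0],
  [0,0,0,0,0,0],
])

```text
clock: 3.65
tool_pos: [0.5105, 0.2442, 0.1071]
ee_rot: [0.996, -0.085, 0.002, -0.0]
contact_force: [-0.9, -1.8, 12.4]
gripper_width: 0.004
gripper_force: 6.5
```

>>> arm_command([
  [0,0,-10,0,0,0],
  [0,0,-35,0,0,0],
  [0,0,-35,0,0,0],
  [0,0,-35,0,0,0],
  [-30,25,0,0,0,0],
], fingers=-1)

```text
clock: 4.07
tool_pos: [0.4836, 0.2274, 0.2281]
ee_rot: [0.996, -0.085, 0.009, -0.004]
contact_force: [0.9, -0.5, 1.5]
gripper_width: 0.006
gripper_force: 0.0
```

>>> arm_command([
  [-20,36,0,0,0,0],
  [-20,36,0,0,0,0],
  [0,0,0,0,0,0],
], fingers=0.4)

```text
clock: 4.32
tool_pos: [0.4161, 0.1566, 0.2162]
ee_rot: [0.996, -0.086, -0.005, 0.002]
contact_force: [0.3, 0.7, -0.8]
gripper_width: 0.181
gripper_force: 0.0
```

```bash
python3 - <<'E'
from h import *
s=bot.get_state();i=bot.camera('wrist')[:,:,::-1].copy();c=cam('wrist',s)
print(s['tool_pos'],s['ee_rot'],s['contact_force'])
u=proj(c,[.4246,.1606,.066])[0];print(u)
g=i[:,:,:].max(2)
cv2.drawMarker(i,(int(u[0]),int(u[1])),(0,0,255),0,8)
cv2.imwrite('pics/w2.png',i)
E
```

```text
[0.41607626 0.1566112  0.21623932] [ 0.99628016 -0.08600289 -0.00500316  0.00207752] [ 0.28808922  0.70999858 -0.77122166]
[245.86880216 175.03034572]
```

View pics/w2.png

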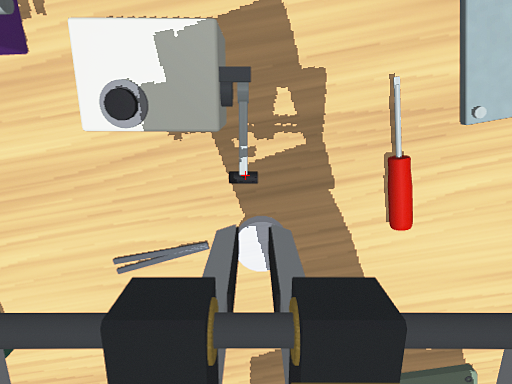

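The lever has dropped. Its bar is at (243,177), 3 px from the prediction, and it is clear of other things.

```bash
cat > rel.py <<'E'
from h import *
def rel(P,s=None):
    s=s or bot.get_state();return (R.from_quat(s['ee_rot']).inv().apply(np.array(P)-s['tool_pos'])*1000).round(1)
E
python3 - <<'E'
from rel import *
s=bot.get_state();c=cam('wrist',s)
P=plane(c,(243.5,177.5),.067);print(P,rel(P,s))
i=bot.camera('wrist');m=((i.max(2)<60)).astype(np.uint8)[165:190,222:266];ys,xs=np.nonzero(m);print(xs.min()+222,xs.max()+222,ys.min()+165,ys.max()+165,xs.mean()+222,ys.mean()+165)
E
```

```text
[0.4264018  0.16544407 0.067     ] [  6.7  -8.4 150.3]
232 259 175 186 245.2092050209205 180.4267782426778
```

```bash
python3 - <<'E'
from rel import *
s=bot.get_state();i=bot.camera('wrist');c=cam('wrist',s);m=((i.max(2)<60)).astype(np.uint8)[165:195,222:266];ys,xs=np.nonzero(m);u=((xs.min()+xs.max())/2+222,(ys.min()+ys.max())/2+165)
P=plane(c,u,.067);print(s['tool_pos'],u,ys.min(),ys.max(),P,rel(P,s))
E
```

```text
[0.42158117 0.15950834 0.21842793] (np.float64(247.5), np.float64(182.5)) 12 23 [0.42344062 0.16384968 0.067     ] [  1.5  -4.6 151.4]
```

>>> arm_command([
  [1.5,-4.5,35,0,0,0],
  [0,0,38,0,0,0],
  [0,0,38,0,0,0],
  [0,0,28,0,0,0],
  [0,0,0,0,0,0],
])

```text
clock: 4.88
tool_pos: [0.4209, 0.1642, 0.0744]
ee_rot: [0.996, -0.085, -0.007, 0.002]
contact_force: [-1.1, 0.8, 0.0]
gripper_width: 0.661
gripper_force: 0.0
```

```bash
python3 - <<'E'
from rel import *
bot.camera('wrist');bot.camera('wrist');s=bot.get_state();i=bot.camera('wrist');c=cam('wrist',s);u=proj(c,[.4235,.1635,.066])[0]
print(s['tool_pos'],u,rel([.4235,.1635,.066],s));cv2.imwrite('pics/w3.png',i[:,:,::-1])
E
```

```text
[0.42574219 0.16493682 0.07982361] [254.61086816 243.26046021] [-1.9  1.8 13.8]
```

View pics/w3.png

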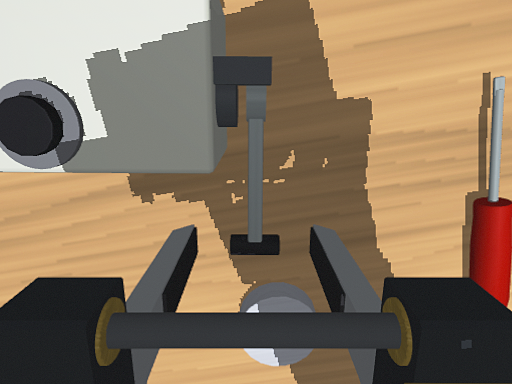

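The bar is at (255,244), midway between the fingers and matching the prediction. I'll go down 15 mm and close.

>>> arm_command([
  [-2,1.5,8,0,0,0],
  [0,0,7,0,0,0],
  [0,0,0,0,0,0],
  [0,0,0,0,0,0],
  [0,0,0,0,0,0],
])

```text
clock: 5.45
tool_pos: [0.4239, 0.1632, 0.066]
ee_rot: [0.996, -0.085, 0.001, -0.0]
contact_force: [-0.8, 0.2, -0.6]
gripper_width: 0.699
gripper_force: 0.0
```

>>> arm_command([
  [0,0,0,0,0,0],
  [0,0,0,0,0,0],
  [0,0,0,0,0,0],
  [0,0,0,0,0,0],
  [0,0,0,0,0,0],
], fingers=-1)

```text
clock: 5.87
tool_pos: [0.4235, 0.1632, 0.0655]
ee_rot: [0.996, -0.085, 0.0, -0.0]
contact_force: [-0.6, -1.1, -0.9]
gripper_width: 0.382
gripper_force: 0.0
```

>>> arm_command([
  [0,0,0,0,0,0],
  [0,0,0,0,0,0],
  [0,0,0,0,0,0],
])

```text
clock: 6.12
tool_pos: [0.4237, 0.1643, 0.0656]
ee_rot: [0.996, -0.085, 0.0, -0.001]
contact_force: [-0.1, 5.1, 0.1]
gripper_width: 0.295
gripper_force: 30.0
```

>>> arm_command([
  [2,0,-12.6,0,0,0],
  [4,0,-12.1,0,0,0],
  [5.9,0,-11.4,0,0,0],
  [7.6,0,-10.3,0,0,0],
  [9.1,0,-9,0,0,0],
])

```text
clock: 6.53
tool_pos: [0.4507, 0.1595, 0.1209]
ee_rot: [0.996, -0.085, -0.001, -0.001]
contact_force: [0.1, 4.3, -3.2]
gripper_width: 0.294
gripper_force: 30.0
```

>>> arm_command([
  [0,0,0,0,0,0],
  [0,0,0,0,0,0],
])

```text
clock: 6.7
tool_pos: [0.4514, 0.1594, 0.1211]
ee_rot: [0.996, -0.085, -0.0, -0.001]
contact_force: [-2.9, 6.1, 2.9]
gripper_width: 0.296
gripper_force: 30.0
```

>>> arm_command([
  [10.4,0,-7.4,0,0,0],
  [11.5,0,-5.6,0,0,0],
  [12.2,0,-3.7,0,0,0],
  [12.7,0,-1.7,0,0,0],
  [12,0,0.3,0,0,0],
])

```text
clock: 7.12
tool_pos: [0.5102, 0.1491, 0.1402]
ee_rot: [0.996, -0.085, 0.001, -0.001]
contact_force: [-2.0, 3.7, 4.9]
gripper_width: 0.292
gripper_force: 30.0
```

>>> arm_command([
  [1,0,0,0,0,0],
  [0,0,0,0,0,0],
  [0,0,0,0,0,0],
])

```text
clock: 7.37
tool_pos: [0.5114, 0.1488, 0.14]
ee_rot: [0.996, -0.085, 0.001, -0.001]
contact_force: [-0.0, 4.0, 5.8]
gripper_width: 0.291
gripper_force: 30.0
```

>>> arm_command([
  [1.5,0,0,0,0,0],
  [1.5,0,0,0,0,0],
  [0,0,0,0,0,0],
  [0,0,0,0,0,0],
])

```text
clock: 7.7
tool_pos: [0.5137, 0.1484, 0.1398]
ee_rot: [0.996, -0.085, 0.001, -0.001]
contact_force: [-0.5, 3.6, 5.7]
gripper_width: 0.29
gripper_force: 30.0
```

>>> arm_command([
  [1.5,0,0,0,0,0],
  [1.5,0,0,0,0,0],
  [0,0,0,0,0,0],
  [0,0,0,0,0,0],
])

```text
clock: 8.03
tool_pos: [0.5165, 0.1479, 0.1396]
ee_rot: [0.996, -0.085, 0.001, -0.001]
contact_force: [0.3, 4.0, 5.8]
gripper_width: 0.291
gripper_force: 30.0
```

```bash
python3 - <<'E'
from rel import *
i=bot.camera('wrist')[:,:,::-1];j=bot.camera('scene')[:,:,::-1]
f=lambda a,k:cv2.resize(a,None,fx=k,fy=k,interpolation=cv2.INTER_CUBIC)
a=i[100:384,60:400];b=f(j[125:210,250:340],3.34)[:284,:300]
cv2.imwrite('pics/w4.png',np.hstack([a,b]))
E
```

```text
(no output)
```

View pics/w4.png

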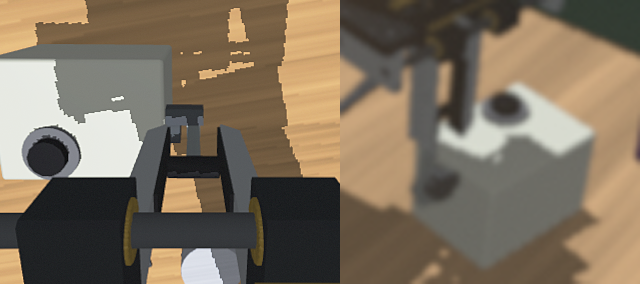

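```bash
python3 - <<'E'
from rel import *
s=bot.get_state();c=cam('wrist',s);print(s['tool_pos'],s['clock'],s['contact_force'],s['torque'])
for z in(.13,.135,.14):
    P=plane(c,(253,267),z);print(P,rel(P,s))
print(proj(c,s['tool_pos']), proj(c,[.5118,.1455,.14]))
i=cv2.imread('pics/w4.png');g=i[140:185,193].max(1);print(g)
E
```

```text
[0.51646862 0.14791036 0.13952763] 8.1333 [-1.03015983  3.54560118  5.84742294] [0.77467868 0.23694128 0.04160973]
[0.50181232 0.1495636  0.13      ] [-14.7   0.9   9.5]
[0.50439286 0.14910939 0.135     ] [-12.1   0.9   4.5]
[0.5069734  0.14865518 0.14      ] [-9.5  0.9 -0.5]
[[251.3690536  250.45638841]] [[257.27957794 258.04251171]]
[ 81  79  79  79  80  80  79  79  79  79  78  78  79  79  83  59  30  23
  20  26  29  23  27  29  30  27  29  29  33  33  29  24  47  49  43  44
  33  28 153 208 206 225 224 221 219]
```

```bash
python3 - <<'E'
from rel import *
s=bot.get_state();c=cam('wrist',s)
for q in(0,.1,.2,.3,.4):
    a=q-.105;d=.08*-np.sin(a);P=[.5028+d*.9856,.1485-d*.169,.06+.08*np.cos(a)];print(q,np.round(P,4),proj(c,P),rel(P,s))
i=cv2.imread('pics/w4.png')[120:190,140:250];cv2.imwrite('pics/w5.png',cv2.resize(i,None,fx=6,fy=6,interpolation=cv2.INTER_CUBIC))
E
```

```text
0 [0.5111 0.1471 0.1396] [[254.59613678 259.36081644]] [-5.2  1.7 -0. ]
0.1 [0.5032 0.1484 0.14  ] [[254.58180687 273.16524666]] [-13.2   1.7  -0.5]
0.2 [0.4953 0.1498 0.1396] [[254.56436855 285.95321301]] [-21.2   1.7  -0.1]
0.3 [0.4875 0.1511 0.1385] [[254.54432076 297.48242053]] [-29.1   1.7   1. ]
0.4 [0.4799 0.1524 0.1365] [[254.52221415 307.56989998]] [-36.8   1.7   2.9]
```

View pics/w5.png

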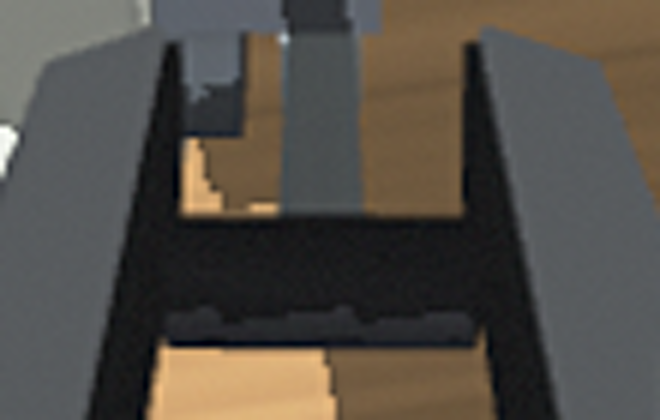

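>>> arm_command([
  [2,0,0,0,0,0],
  [2,0,0,0,0,0],
  [0,0,0,0,0,0],
  [0,0,0,0,0,0],
])

```text
clock: 8.47
tool_pos: [0.5193, 0.1474, 0.1391]
ee_rot: [0.996, -0.085, -0.001, -0.001]
contact_force: [-3.0, 4.8, 6.5]
gripper_width: 0.291
gripper_force: 30.0
```

```bash
cat > bar.py <<'E'
from rel import *
s=bot.get_state();c=cam('wrist',s);i=bot.camera('wrist')[:,:,::-1];cv2.imwrite('pics/w6.png',i)
u=proj(c,[.5111,.1471,.1396])[0];g=i.max(2).astype(int)
print(s['tool_pos'],s['contact_force'],s['gripper_width'],"stop px",u,"dark rows")
for x in(int(u[0])-12,int(u[0])+12):
    col=g[230:310,x];r=np.nonzero(col<60)[0]+230;print(x,r.min(),r.max(),len(r))
E
python3 bar.py
```

```text
[0.51931669 0.14736647 0.13911464] [-2.95665851  4.84005668  6.53489299] 0.290621446779142 stop px [254.44927616 264.58083278] dark rows
242 257 278 22
266 257 278 22
```

>>> arm_command([
  [1.5,0,0,0,0,0],
  [1.5,0,0,0,0,0],
  [0,0,0,0,0,0],
  [0,0,0,0,0,0],
])

```text
clock: 8.85
tool_pos: [0.5197, 0.1473, 0.139]
ee_rot: [0.996, -0.085, -0.004, -0.001]
contact_force: [-9.0, 6.7, 11.8]
gripper_width: 0.289
gripper_force: 30.0
```

```bash
python3 bar.py
```

```text
[0.51968679 0.14733501 0.13898297] [-8.98730397  6.65450145 11.77704701] 0.2885256421643927 stop px [254.50337926 265.27918727] dark rows
242 257 278 22
266 257 278 22
```

The lever is on its stop: the reaction in x is now −9 N and the bar no longer moves. I'll release it and rise.

>>> arm_command([
  [-1,0,0,0,0,0],
  [0,0,0,0,0,0],
  [0,0,0,0,0,0],
  [0,0,0,0,0,0],
  [0,0,0,0,0,0],
], fingers=0.3)

```text
clock: 9.32
tool_pos: [0.5223, 0.1456, 0.1384]
ee_rot: [0.996, -0.085, -0.0, 0.0]
contact_force: [-0.2, 0.6, -1.2]
gripper_width: 0.606
gripper_force: 0.0
```

>>> arm_command([
  [0,0,-10,0,0,0],
  [0,0,-20,0,0,0],
  [0,0,-25,0,0,0],
  [0,0,-25,0,0,0],
  [0,0,0,0,0,0],
])

```text
clock: 9.73
tool_pos: [0.5264, 0.1464, 0.2257]
ee_rot: [0.996, -0.085, 0.006, -0.001]
contact_force: [0.3, 0.1, 1.3]
gripper_width: 0.651
gripper_force: 0.0
```

```bash
python3 - <<'E'
from rel import *
bot.camera('wrist');s=bot.get_state();i=bot.camera('wrist')[:,:,::-1].copy();c=cam('wrist',s);print(s['tool_pos'])
u=proj(c,[.5111,.1471,.1396])[0];print(u);cv2.drawMarker(i,(int(u[0]),int(u[1])),(0,0,255),0,8)
j=bot.camera('scene')[:,:,::-1]
cv2.imwrite('pics/w7.png',np.hstack([i[80:330,60:440],cv2.resize(j[130:205,255:335],(266,250),interpolation=cv2.INTER_CUBIC)]))
E
```

```text
[0.5251051  0.1462914  0.22309071]
[254.20825191 222.21687926]
```

View pics/w7.png

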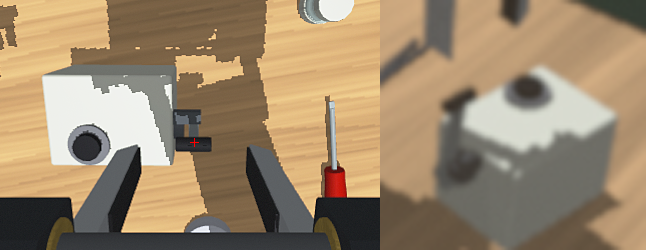

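The lever is up and stays by itself: its bar sits at the predicted stop pixel and the scene view matches the start. I have no picture views left, so I'll work from numbers. Next is the post, with the fingers closing along the push direction.

>>> arm_command([
  [4.1,36.8,0,0,0,0],
  [4.1,36.8,0,0,0,0],
  [4.1,36.8,0,0,0,0],
  [4.1,36.8,0,0,0,0],
  [4.1,36.8,0,0,0,0],
])

```text
clock: 10.3
tool_pos: [0.5098, -0.0399, 0.217]
ee_rot: [0.996, -0.085, -0.002, -0.0]
contact_force: [0.9, -0.4, 0.1]
gripper_width: 0.65
gripper_force: 0.0
```

>>> arm_command([
  [4.1,36.8,0,0,0,0],
  [4.1,36.8,0,0,0,0],
  [4.1,36.8,0,0,0,0],
  [0,0,0,0,0,-0.118],
  [0,0,0,0,0,-0.118],
])

```text
clock: 10.72
tool_pos: [0.5033, -0.1516, 0.2168]
ee_rot: [0.999, 0.033, -0.002, -0.001]
contact_force: [0.2, 0.1, -1.1]
gripper_width: 0.652
gripper_force: 0.0
```

>>> arm_command([
  [0,0,0,0,0,-0.118],
  [0,0,0,0,0,-0.118],
  [0,0,0,0,0,-0.118],
  [0,0,0,0,0,-0.118],
  [0,0,0,0,0,-0.118],
])

```text
clock: 11.13
tool_pos: [0.5036, -0.1491, 0.2168]
ee_rot: [0.946, 0.325, -0.002, -0.001]
contact_force: [1.0, -0.1, -0.1]
gripper_width: 0.647
gripper_force: 0.0
```

>>> arm_command([
  [0,0,0,0,0,-0.118],
  [0,0,0,0,0,-0.118],
  [0,0,0,0,0,-0.118],
  [0,0,0,0,0,-0.118],
  [0,0,0,0,0,-0.118],
])

```text
clock: 11.55
tool_pos: [0.5036, -0.149, 0.2168]
ee_rot: [0.811, 0.586, -0.001, -0.002]
contact_force: [0.7, 0.1, 1.1]
gripper_width: 0.65
gripper_force: 0.0
```

>>> arm_command([
  [0,0,0,0,0,-0.11],
  [0,0,0,0,0,-0.11],
  [0,0,0,0,0,-0.11],
  [0,0,0,0,0,0],
  [0,0,0,0,0,0],
])

```text
clock: 11.97
tool_pos: [0.5039, -0.1492, 0.2174]
ee_rot: [0.706, 0.708, -0.001, -0.001]
contact_force: [0.9, -0.1, 0.5]
gripper_width: 0.651
gripper_force: 0.0
```

```bash
cat > post.py <<'E'
from rel import *
s=bot.get_state();i=bot.camera('wrist');c=cam('wrist',s);cv2.imwrite('pics/p%d.png'%(s['clock']*100),i[:,:,::-1])
m=R.from_quat(s['ee_rot']).as_matrix();print(s['tool_pos'].round(4),'yaw',np.arctan2(m[1,0],m[0,0]).round(3))
u=proj(c,[.5072,-.150,.086])[0];print('pred',u)
x,y=int(u[0]),int(u[1]);k=cv2.cvtColor(i,cv2.COLOR_RGB2GRAY)
for r in range(y-24,y+25,3):print(r,*k[r,x-30:x+31:3])
print('x',*range(x-30,x+31,3))
h=cv2.HoughCircles(cv2.medianBlur(k,3)[y-40:y+40,x-40:x+40],cv2.HOUGH_GRADIENT,1,8,param1=80,param2=10,minRadius=6,maxRadius=24)
if h is not None:
    for a in h[0][:6]:
        v=(a[0]+x-40,a[1]+y-40);P=plane(c,v,.086);print(v,a[2],P.round(4),rel(P,s))
E
python3 post.py
```

```text
[ 0.5039 -0.1492  0.2174] yaw 1.573
pred [257.98504396 190.01828575]
166 104 106 106 104 106 106 106 106 32 26 25 26 51 111 105 105 105 104 105 106 105
169 103 106 106 104 105 105 106 32 35 34 34 36 36 23 113 104 105 105 105 105 106
172 206 81 103 106 105 109 25 33 34 34 35 35 35 35 25 108 105 106 104 104 104
175 204 205 197 184 105 100 33 36 31 60 100 53 33 37 31 111 105 106 106 104 103
178 203 204 203 207 180 78 33 32 64 100 100 100 50 34 33 87 103 103 105 104 104
181 202 202 202 201 188 21 34 33 102 98 100 98 93 33 33 66 103 105 104 104 104
184 199 200 202 199 186 92 32 32 100 109 123 115 93 30 32 94 104 106 105 105 104
187 199 201 201 201 186 97 29 32 112 121 120 121 121 30 28 109 105 103 103 104 103
190 199 202 201 199 182 105 91 29 124 120 118 119 125 25 92 103 103 105 103 103 104
193 199 200 199 199 206 103 106 81 119 118 118 118 114 73 106 104 103 103 104 103 104
196 201 201 200 200 206 102 105 127 153 115 117 114 152 113 105 104 105 104 104 103 103
199 201 200 200 201 208 102 104 128 151 147 153 150 151 114 104 104 104 104 104 104 103
202 201 201 200 201 207 101 104 121 149 146 152 149 150 113 103 103 103 104 104 102 218
205 197 198 198 198 202 87 89 115 150 147 151 147 151 107 97 90 88 90 89 87 205
208 195 197 198 198 198 199 199 149 149 145 150 148 150 105 140 199 198 197 195 194 195
211 202 195 196 196 196 197 198 139 132 128 133 131 133 107 140 198 197 197 195 196 195
214 96 148 196 197 197 198 198 209 245 244 245 244 246 94 140 198 197 197 196 197 194
x 227 230 233 236 239 242 245 248 251 254 257 260 263 266 269 272 275 278 281 284 287
(np.float32(255.5), np.float32(179.5)) 16.1 [ 0.5049 -0.1401  0.086 ] [  8.9   1.3 131.4]
(np.float32(254.5), np.float32(197.5)) 13.2 [ 0.504  -0.1571  0.086 ] [ -8.1   0.4 131.3]
(np.float32(255.5), np.float32(188.5)) 9.6 [ 0.5049 -0.1486  0.086 ] [  0.4   1.3 131.4]
(np.float32(263.5), np.float32(181.5)) 8.2 [ 0.5122 -0.142   0.086 ] [  7.    8.6 131.3]
```

The post top is at about (257.5,190), as predicted. It needs a shift of about −1 mm in x and +3 mm in y, then the descent.

>>> arm_command([
  [-1,3,30,0,0,0],
  [0,0,38,0,0,0],
  [0,0,38,0,0,0],
  [0,0,22,0,0,0],
  [0,0,10,0,0,0],
])

```text
clock: 12.43
tool_pos: [0.5045, -0.149, 0.0764]
ee_rot: [0.706, 0.708, -0.001, -0.004]
contact_force: [-0.9, -0.7, -0.1]
gripper_width: 0.651
gripper_force: 0.0
```

>>> arm_command([
  [0,0,0,0,0,0],
  [0,0,0,0,0,0],
  [0,0,0,0,0,0],
])

```text
clock: 12.68
tool_pos: [0.5096, -0.1513, 0.0829]
ee_rot: [0.706, 0.709, 0.001, 0.002]
contact_force: [-1.2, -0.4, 0.4]
gripper_width: 0.65
gripper_force: 0.0
```

>>> arm_command([
  [0,0,4,0,0,0],
  [0,0,3,0,0,0],
  [0,0,0,0,0,0],
  [0,0,0,0,0,0],
  [0,0,0,0,0,0],
])

```text
clock: 13.1
tool_pos: [0.5081, -0.1506, 0.0743]
ee_rot: [0.705, 0.709, 0.0, 0.0]
contact_force: [-0.3, -0.3, -0.7]
gripper_width: 0.648
gripper_force: 0.0
```

>>> arm_command([
  [0,0,0,0,0,0],
  [0,0,0,0,0,0],
  [0,0,0,0,0,0],
  [0,0,0,0,0,0],
])

```text
clock: 13.43
tool_pos: [0.5079, -0.1505, 0.074]
ee_rot: [0.705, 0.709, 0.0, -0.0]
contact_force: [0.8, -0.1, -0.4]
gripper_width: 0.656
gripper_force: 0.0
```

>>> arm_command([
  [0,0,0,0,0,0],
  [0,0,0,0,0,0],
  [0,0,0,0,0,0],
  [0,0,0,0,0,0],
  [0,0,0,0,0,0],
], fingers=-1)

```text
clock: 13.85
tool_pos: [0.5079, -0.1505, 0.0739]
ee_rot: [0.705, 0.709, -0.0, -0.0]
contact_force: [-0.4, -0.5, -0.9]
gripper_width: 0.328
gripper_force: 0.0
```

>>> arm_command([
  [0,0,0,0,0,0],
  [0,0,0,0,0,0],
  [0,0,0,0,0,0],
  [0,0,0,0,0,0],
  [0,0,0,0,0,0],
])

```text
clock: 14.27
tool_pos: [0.5073, -0.1505, 0.0739]
ee_rot: [0.705, 0.709, -0.0, -0.0]
contact_force: [-2.9, 0.1, 2.7]
gripper_width: 0.143
gripper_force: 30.0
```

>>> arm_command([
  [-0.2,7.2,0,0,0,0.06],
  [-0.2,7.2,0,0,0,0.06],
  [-0.2,7.2,0,0,0,0.06],
  [-0.2,7.2,0,0,0,0.06],
  [-0.2,7.2,0,0,0,0.06],
])

```text
clock: 14.68
tool_pos: [0.54, -0.1547, 0.0736]
ee_rot: [0.804, 0.595, -0.003, -0.004]
contact_force: [-19.3, 3.6, 15.2]
gripper_width: 0.144
gripper_force: 30.0
```

>>> arm_command([
  [0,0,0,0,0,0],
  [0,0,0,0,0,0],
])

```text
clock: 14.85
tool_pos: [0.5394, -0.1547, 0.0737]
ee_rot: [0.803, 0.596, -0.003, -0.004]
contact_force: [-11.9, 1.4, 10.6]
gripper_width: 0.143
gripper_force: 30.0
```

>>> arm_command([
  [-0.2,7.2,0,0,0,0.06],
  [-0.2,7.2,0,0,0,0.06],
  [-0.2,7.2,0,0,0,0.06],
  [-0.2,7.2,0,0,0,0.06],
  [-0.2,7.2,0,0,0,0.06],
])

```text
clock: 15.27
tool_pos: [0.5723, -0.1695, 0.0737]
ee_rot: [0.884, 0.468, -0.003, -0.004]
contact_force: [-10.8, 3.0, 10.3]
gripper_width: 0.142
gripper_force: 30.0
```

>>> arm_command([
  [0,0,0,0,0,0],
  [0,0,0,0,0,0],
  [0,0,0,0,0,0],
  [0,0,0,0,0,0],
])

```text
clock: 15.6
tool_pos: [0.5721, -0.1694, 0.0737]
ee_rot: [0.883, 0.469, -0.003, -0.004]
contact_force: [-10.4, 2.7, 8.3]
gripper_width: 0.142
gripper_force: 30.0
```

```bash
python3 - <<'E'
from rel import *
s=bot.get_state();p=s['tool_pos'];print(p,s['contact_force'],s['gripper_width'],np.arctan2(p[0]-.507,p[1]+.271),np.hypot(p[0]-.507,p[1]+.271))
i=bot.camera('wrist');c=cam('wrist',s);k=cv2.cvtColor(i,cv2.COLOR_RGB2GRAY);cv2.imwrite('pics/end.png',k)
for q in(.0,.3,.45,.5,.55,.6):
    print(q,proj(c,[.507+.12*np.sin(q),-.271+.12*np.cos(q),.086])[0].round(1))
u=proj(c,p+[0,0,.012])[0].astype(int);print(u)
for r in range(u[1]-30,u[1]+31,4):print(r,*k[r,u[0]-40:u[0]+41:4])
E
```

```text
[ 0.57209451 -0.1693919   0.07367178] [-10.38642318   2.66446093   8.33697057] 0.14240880559519192 0.5697691583166443 0.1206710428970489
0.0 [128.8 297.3]
0.3 [190.1 270.5]
0.45 [224.8 263.6]
0.5 [236.7 262.3]
0.55 [248.7 261.6]
0.6 [260.7 261.4]
[253 259]
229 106 106 109 114 115 113 117 28 99 101 100 100 99 28 119 113 114 115 110 105 105
233 105 105 113 113 112 113 118 40 97 102 100 100 99 52 121 116 114 113 113 104 103
237 103 106 113 114 113 114 111 50 99 100 102 101 99 51 93 114 113 113 114 111 105
241 106 116 113 113 114 114 105 63 98 100 101 101 99 86 71 113 113 113 114 114 95
245 103 114 113 114 113 114 82 67 99 99 102 100 97 93 48 113 113 114 114 112 200
249 100 113 113 113 113 113 41 89 98 105 127 101 99 92 34 113 114 112 113 113 173
253 126 114 114 113 114 114 25 101 121 121 121 122 124 95 30 115 113 114 113 113 124
257 109 113 114 114 114 115 29 125 118 120 121 121 121 115 29 114 113 113 115 112 110
261 113 113 115 114 113 114 33 124 120 119 117 121 121 127 29 118 115 113 114 113 113
265 113 113 115 114 113 117 31 128 120 117 122 120 120 109 34 120 113 113 114 114 114
269 114 114 113 112 114 113 33 230 109 119 118 119 100 255 32 118 112 113 113 114 114
273 114 115 113 114 114 109 35 240 247 255 155 254 246 254 30 89 114 114 114 113 114
277 54 55 63 115 113 103 33 222 244 244 244 244 245 252 30 70 114 114 77 55 55
281 38 34 30 114 114 65 29 214 244 244 244 244 245 249 30 41 113 113 30 33 36
285 35 34 26 113 115 28 27 206 244 244 244 244 245 246 25 26 114 113 23 36 38
289 34 38 24 115 115 25 24 205 244 244 243 244 244 245 20 28 115 113 23 34 37
```

The post is between the pads at q ≈ 0.57, with about 10.7 N of spring load. I'll do a last numeric check that the lever is still up, then hand in.

```bash
python3 - <<'E'
from rel import *
a=cv2.imread('pics/scene.png');b=bot.camera('scene')[:,:,::-1]
f=lambda i:(i[152:166,270:288].max(2)<75)
x,y=f(a),f(b)
for m in(x,y):
    r=np.argwhere(m);print(len(r),r.mean(0)+[152,270])
print((x&y).sum()/(x|y).sum())
if (x&y).sum()/(x|y).sum()>.5: print(bot.sign_off())
E
```

```text
16 [160.3125 278.0625]
11 [160.27272727 278.        ]
0.6875
the job is handed in; nothing more can be done
None
```

The job is handed in: I pressed the test button fully home and the lever dropped, then lifted the lever back up, where it stays by itself. The tensioner is held in the fingers at about 0.57 rad, past the click at 0.46, against about 10.7 N of spring. I planned the moves clear of the loose things but did not check them at the end.

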